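# Push a stuck filter cartridge out of its housing

## Task

A round filter cartridge is stuck in the square metal housing that stands on four legs over its tray. Take the push rod with the narrow foot (the other one's foot is too wide for the hole) by its wooden handle, push the cartridge out from behind through the round hole in the housing's top until it drops into the tray below, then pull the rod out and stand it upright on the bench again, without knocking over the glass spirit lamp.

Things in the scene. Friction and masses are not known exactly. Their poses are not given: they have to be found in the camera images.
- access_hole (a point): Centre of the access hole, in the top face of the housing, 111 mm above the bench; z up. Housing: fixed metal block 120 x 120 mm (sides along x, y), 46 mm high, on four legs over a tray of its outline with a padded floor 8 mm above the bench. The hole, 56 mm across in a 10 mm top plate, leads to a 67 mm wide pocket, open below, that holds the cartridge; press within 10 mm of its centre.
- cartridge_center (a point): Centre of the stuck cartridge: white plastic disc, grey patch on its face, 64 mm across, 30 mm high, 110 g. Its back is 14 mm below the housing's top face. Sprung catches hold it: it yields at under 20 N and drops into the tray once the rod's foot is about 40 mm below the top face (47 is sure). In the tray its centre is 23 mm above the bench. A loose spare on the bench has no part in this.
- rod_grip (a point): Middle of the wooden handle of the narrow rod, on its axis, 95 mm above its underside; z up along it. It stands loose on the bench, round, 120 mm tall, about 180 g: aluminium foot 36 mm across, 14 mm high; stem 18 mm across; handle 26 mm across, from 70 to 120 mm up. A like rod nearby with a foot 74 mm across does not fit the hole.
- lamp_center (a point): Middle of the loose glass spirit lamp with a white cap, half-way up, 45 mm above the bench; 74 mm across, 88 mm tall; z up when it stands.
Mind the look-alikes: they are no part of the job. What is shaped like the part that bears cartridge_center but black or purple is not meant.

How it is judged:
By the outcome, as a careful person would: the job done as asked, in the order asked, and still so for the second after the job is handed in, with the robot touching nothing.
It also fails if it takes over 51 s, if anything falls off the work surface, if the arm or the gripper's body presses on something with over 40 N, if the wrist force passes 120 N, or if a joint passes its speed limit or range.

## Robot

A 7-joint arm with a two-finger parallel gripper is mounted at the origin on the work surface. World frame = base frame: x ahead of the robot, y to its left, z up, the work surface at z = 0. Lengths are in m, angles in rad, forces in N, time in s.
With the tool pointing down it reaches from about 0.4 to 0.875 m from the base axis. Payload 6.5 kg.
Tool frame: the origin (TCP) lies midway between the tips of the shut fingers; the grasp point (between the pads) lies 19 mm behind it; z points along the fingers, y is the line along which they close (so a half turn about z gives the same grasp; the last joint's range is limited). The gripper opens to 85 mm and grips with 20 to 120 N. Pads are 22 mm wide; open, the fingers measure 114 mm over their backs; the gripper's body (76 mm by 85 mm) begins 54 mm behind the grasp point. The pads swing forward as they close: fully open they stand 13 mm farther back than shut.
Start: joints at [-1.412, 0.536, -0.004, 1.538, 0.003, 1.067, -0.071], TCP at [0.145, 0.634, 0.231] pointing down, gripper open.
Joint ranges: [-2.7, 2.7], [-0.37, 2.16], [-1.27, 1.26], [0.24, 2.4], [-1.31, 4.45], [0.19, 1.91], [-2.76, 2.76]. Speed limits (rad/s): [2.39, 2.39, 3.14, 3.14, 3.14, 3.14, 3.14].

## Interface

Orientations are given as a unit quaternion [w, x, y, z].
In Python, from workcell import manip, imaging gives the robot as it stands.
- The arm moves only by the shell command python3 -m creep 'ROWS' [FORCE]. ROWS is JSON, a list of rows, each a list of 3 entries, a list of its own where there are three numbers: the turn, a rotation vector about the tool's x, y, z in degrees, then the shift along the tool's x, y, z in m, then the opening, from 0 (shut) to 1 (fully open). A call has 1 to 20 rows; each row shifts and turns the commanded pose from where the row before left it, along the tool's axes as they then stand; what a row does not reach is not made up. A row lasts 1/8 s, in which the tool goes at most 62.5 mm and 10.7 degrees, less where a joint would pass 70% of its speed; a pose out of reach is approached as far as the arm can. A call is refused whole if a number of a shift passes 0.0625 or a number of a turn 10.7, either way. A call with a gripper value outside its range is refused whole. The fingers move at their own pace and stop on an object; FORCE is the grip in N (left out, the last holds). Time passes only in rows, so rows that do not move let the fingers close. It gives the time, the measured TCP pose, the force, the opening and the grip force at its end, in the units of the state.
- manip.observe(): the state, without advancing time (a new reading comes with each control period).
- imaging.read_camera(name): name is "side" or "top"; returns (picture, depth): 420x560x3 uint8, blue, green, red; 420x560 float32, m along the optical axis (not along the pixel's ray), 0 where there is no reading.
- imaging.camera_params(name): a dict with "fx", "fy", "cx", "cy" (pixels), "k1" (the pictures are not rectified: a ray, as slopes to the right and down, at radius r is drawn at 1 + k1 r^2 times it, then the intrinsics apply), "R" (3x3) and "t" (3): a world point X has camera coordinates R X + t. Camera axes: x right, y down, z forward; pixel columns grow to the right and rows downward; lengths in m; the calibration is good to about 2 mm. A picture is of the moment at which its call begins. camera_params takes no time and is no camera call.
- manip.hand_in(): hands the job in; it is judged then, once.
The state is a dict: "clock": time; "q": joint angles; "qvel": joint speeds; "joint_efforts": joint torques, N m; "tcp_pos": TCP position; "tool_rot": TCP orientation; "contact_force": force on the tool from outside, world axes, zero at the start; "wrist_torque": the same for the moment, N m; "opening": opening from 0.0 (shut) to 1.0 (fully open); "grasp_force": force on a finger pad.
Only numpy, scipy, OpenCV 4.12 (cv2) and the standard library are available. Lean on these libraries where they do the work, as an engineer would, in place of code of your own. Each camera call takes 0.05 s, during which the arm holds its last target. There are 200 camera calls.

## Working session

There is one attempt and no reset: what is moved stays moved. The work goes in short steps, Python scripts to look and compute and a shell command to move; the robot and the scene stay as the last step left them, time stands still between calls to the robot, and variables do not carry over. Pictures are saved under pics/ and viewed, at most 10 in all, crops included, and the job is handed in when it is done.

```bash
mkdir -p pics; python3 - <<'E'
from workcell import manip, imaging
import cv2,numpy as np
for n in("top","side"):
    p,d=imaging.read_camera(n);cv2.imwrite(f"pics/{n}0.png",p);np.save(f"{n}d.npy",d)
    print(n,{k:np.round(v,3).tolist() for k,v in imaging.camera_params(n).items()})
s=manip.observe();print(s["clock"],s["tcp_pos"],s["tool_rot"],s["opening"])
E
```

```text
top {'fx': 498.014, 'fy': 498.014, 'cx': 282.156, 'cy': 209.247, 'k1': -0.162, 'R': [[-0.005, -1.0, -0.014], [-0.993, 0.006, -0.12], [0.12, 0.013, -0.993]], 't': [0.001, 0.523, 0.907]}
side {'fx': 411.702, 'fy': 411.702, 'cx': 282.807, 'cy': 208.573, 'k1': -0.006, 'R': [[-0.975, -0.222, -0.012], [-0.164, 0.755, -0.635], [0.15, -0.617, -0.773]], 't': [0.515, 0.148, 0.783]}
0.1 [0.14478665 0.63307737 0.23047787] [-4.16290693e-05  1.12153173e-01  9.93690608e-01 -7.99817149e-04] 1.0029505703073078
```

View pics/top0.png

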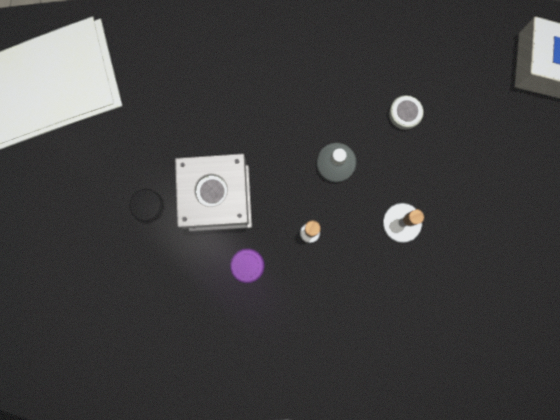

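View pics/side0.png

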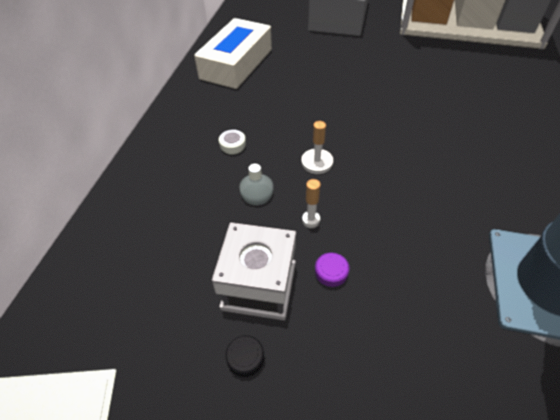

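The top picture shows the housing hole at about (212,190), the narrow rod's orange handle top at (312,228), the lamp at (337,162) and the wide rod at (403,222). The side picture agrees: hole (257,258), narrow rod handle (313,190), foot (311,219).

```bash
cat > h.py <<'E'
from workcell import manip, imaging
import cv2,numpy as np
def cast(n,uv,z):
    c=imaging.camera_params(n);K=np.array([[c["fx"],0,c["cx"]],[0,c["fy"],c["cy"]],[0,0,1]])
    R=np.array(c["R"]);t=np.array(c["t"])
    # model: distorted = r*(1+k1 r^2)
    p=cv2.undistortPoints(np.array([[uv]],float),K,np.array([c["k1"],0,0,0])).ravel()
    o=-R.T@t;d=R.T@np.array([p[0],p[1],1]);return o+d*(z-o[2])/d[2]
def blobs(m,amin):
    n,l,s,c=cv2.connectedComponentsWithStats(m.astype(np.uint8))
    return [(s[i],c[i],l==i) for i in range(1,n) if s[i,4]>=amin]
def orange(p):
    h=cv2.cvtColor(p,cv2.COLOR_BGR2HSV);return cv2.inRange(h,(5,110,80),(25,255,255))>0
E
python3 - <<'E'
from h import *
T=cv2.imread("pics/top0.png");S=cv2.imread("pics/side0.png")
for n,p in(("top",T),("side",S)):
    for s,c,m in blobs(orange(p),30): 
        v,u=np.nonzero(m); print(n,"orange",s,c,[cast(n,c,z).round(4) for z in(.12,.095)])
    g=cv2.cvtColor(p,cv2.COLOR_BGR2GRAY)
def ell(n,p,box,th,z):
    x,y,w,h=box;g=cv2.cvtColor(p,cv2.COLOR_BGR2GRAY)[y:y+h,x:x+w]
    for k in cv2.findContours((g>th).astype(np.uint8),cv2.RETR_LIST,cv2.CHAIN_APPROX_NONE)[0]:
        if len(k)>25:
            e=cv2.minAreaRect(k);c=np.array(e[0])+[x,y];print(n,len(k),c,e[1],e[2],cast(n,c,z).round(4))
print("housing top outline");
ell("top",T,(170,148,90,90),125,.111)
ell("side",S,(205,215,100,110),150,.111)
print("rod foot z=.014");ell("top",T,(295,215,30,35),130,.014);ell("side",S,(298,206,28,26),110,.014)
print("cap");ell("top",T,(325,142,26,26),150,.088);ell("side",S,(240,160,30,22),130,.088)
d=np.load("topd.npy");print("depth",d[180:200:4,190:235:5].round(3),d[220:240:3,304:320:3].round(3))
E
python3 - <<'E'
import cv2,numpy as np
T=cv2.imread("pics/top0.png");S=cv2.imread("pics/side0.png")
a=cv2.resize(T[140:250,165:355],(800,463),interpolation=cv2.INTER_CUBIC)
cv2.imwrite("pics/c0.png",a)
E
```

```text
side orange [412   0  41  24 806] [431.68238213  10.46774194] [array([ 0.2549, -0.8332,  0.12  ]), array([ 0.2484, -0.8896,  0.095 ])]
side orange [313 120  13  24 247] [318.91093117 131.44939271] [array([ 0.4941, -0.2095,  0.12  ]), array([ 0.4977, -0.2392,  0.095 ])]
side orange [306 179  15  25 298] [312.53020134 190.54697987] [array([ 0.477 , -0.0369,  0.12  ]), array([ 0.4799, -0.0592,  0.095 ])]
housing top outline
top 398 [212.77270889 191.65860367] (73.69924926757812, 73.97560119628906) 87.56334686279297 [0.5448 0.1172 0.111 ]
side 62 [253.98724747 246.03892517] (9.965309143066406, 29.41964340209961) 81.57302856445312 [0.5545 0.1043 0.111 ]
side 251 [253.56443024 255.56510162] (75.65574645996094, 61.550437927246094) 8.426968574523926 [0.55   0.1234 0.111 ]
rod foot z=.014
top 56 [310.  231.5] (21.0, 18.0) 90.0 [ 0.4818 -0.0549  0.014 ]
side 58 [311.25000191 216.25      ] (17.677669525146484, 19.798988342285156) 45.0 [ 0.479  -0.0583  0.014 ]
cap
top 38 [339.5 154.5] (13.0, 13.0) 90.0 [ 0.6144 -0.1065  0.088 ]
side 91 [256. 172.] (18.0, 26.0) 90.0 [ 0.6057 -0.0918  0.088 ]
depth [[0.865 0.868 0.881 0.884 0.88  0.88  0.881 0.867 0.865]
 [0.866 0.868 0.879 0.881 0.881 0.877 0.879 0.878 0.865]
 [0.865 0.866 0.878 0.88  0.875 0.876 0.879 0.879 0.866]
 [0.864 0.871 0.88  0.    0.878 0.875 0.88  0.877 0.862]
 [0.86  0.866 0.88  0.875 0.878 0.876 0.876 0.876 0.86 ]] [[0.966 0.968 0.966 0.967 0.966 0.966]
 [0.963 0.966 0.845 0.845 0.848 0.964]
 [0.955 0.846 0.847 0.845 0.846 0.843]
 [0.952 0.846 0.843 0.844 0.843 0.843]
 [0.95  0.844 0.843 0.842 0.846 0.951]
 [0.949 0.878 0.845 0.846 0.855 0.949]
 [0.952 0.95  0.947 0.948 0.949 0.962]]
```

View pics/c0.png

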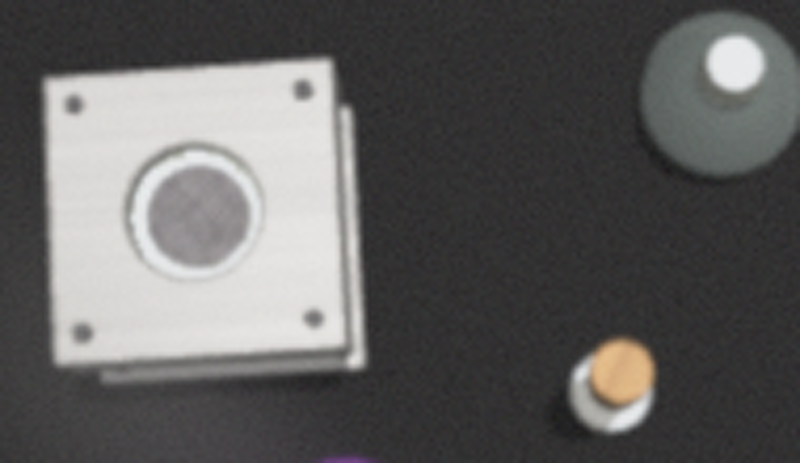

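The crop (scale 4.21) gives the hole centre at full-picture (211.3,189.9), the handle's top disc at (313.0,228.1) and the cap at (339.6,155).

```bash
python3 - <<'E'
from h import *
for nm,uv,z in(("hole",(211.3,190.1),.111),("housing",(211.4,190.4),.111),("rod",(313,228.1),.12),("cap",(339.6,155),.088)): print(nm,cast("top",uv,z).round(4))
print("side hole",cast("side",(256.5,257.5),.111).round(4),"side rod",cast("side",(313.2,184.5),.12).round(4))
from scipy.spatial.transform import Rotation as Ro
print(Ro.from_quat(manip.observe()["tool_rot"],scalar_first=True).as_matrix().round(3), Ro.from_quat(manip.observe()["tool_rot"],scalar_first=True).as_matrix().T@[.4812-.1448,-.056-.633,0])
E
```

```text
hole [0.5476 0.1199 0.111 ]
housing [0.5471 0.1197 0.111 ]
rod [ 0.4796 -0.0556  0.12  ]
cap [ 0.6135 -0.1067  0.088 ]
side hole [0.5441 0.1261 0.111 ] side rod [ 0.4785 -0.0526  0.12  ]
[[-0.975  0.223 -0.   ]
 [ 0.223  0.975 -0.002]
 [-0.    -0.002 -1.   ]] [-0.48150932 -0.59668563  0.00100058]
```

```bash
python3 -m creep '[[[0,0,0],[-0.05,-0.03,0],1],[[0,0,0],[-0.05,-0.03,0],1],[[0,0,0],[-0.05,-0.03,0],1],[[0,0,0],[-0.05,-0.03,0],1],[[0,0,0],[-0.05,-0.03,0],1],[[0,0,0],[-0.05,-0.03,0],1],[[0,0,0],[-0.018,-0.042,0],1],[[0,0,0],[-0.018,-0.042,0],1],[[0,0,0],[-0.018,-0.042,0],1],[[0,0,0],[-0.018,-0.042,0],1],[[0,0,0],[-0.018,-0.042,0],1],[[0,0,0],[-0.018,-0.042,0],1],[[0,0,0],[-0.018,-0.042,0],1],[[0,0,0],[-0.018,-0.042,0],1],[[0,0,0],[-0.018,-0.042,0],1],[[0,0,0],[-0.018,-0.039,0],1],[[0,0,0],[0,0,0],1],[[0,0,0],[0,0,0],1]]' 80
python3 - <<'E'
from h import *
p,d=imaging.read_camera("side");cv2.imwrite("pics/s1.png",cv2.resize(p[60:340,150:450],(750,700))[:600])
s=manip.observe();print(s["tcp_pos"],s["tool_rot"],s["q"])
E
```

```text
clock: 2.35
tcp_pos: [0.4794, -0.0546, 0.231]
tool_rot: [-0.0, 0.112, 0.994, 0.0]
contact_force: [0.5, -0.0, -0.4]
opening: 1.001
grasp_force: 0.0
[ 0.47945305 -0.05406096  0.23104287] [-3.88262086e-04  1.11363336e-01  9.93779649e-01  2.58232551e-04] [-0.25092784  0.25541025  0.31815881  1.98471522 -0.10043475  0.91696459
  1.46644542]
```

View pics/s1.png

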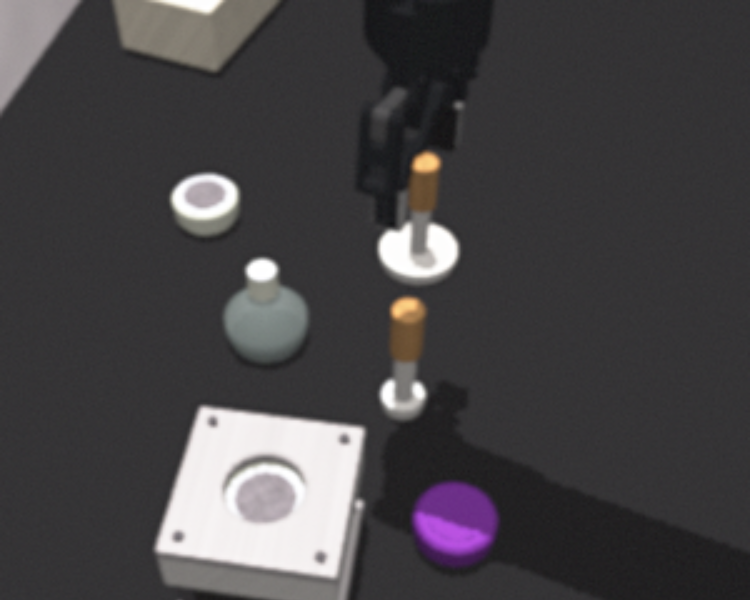

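The side view (crop scale 2.5) shows the gripper above and behind the narrow rod (handle top (407,308) in the crop), with nothing between. I'll descend and grip.

```bash
python3 -m creep '[[[0,0,0],[0,-0.001,0.03],1],[[0,0,0],[0,0,0.03],1],[[0,0,0],[0,0,0.03],1],[[0,0,0],[0,0,0.03],1],[[0,0,0],[0,0,0.02],1],[[0,0,0],[0,0,0.015],1],[[0,0,0],[0,0,0],1],[[0,0,0],[0,0,0],0.5],[[0,0,0],[0,0,0],0.2],[[0,0,0],[0,0,0],0],[[0,0,0],[0,0,0],0],[[0,0,0],[0,0,0],0],[[0,0,0],[0,0,0],0],[[0,0,0],[0,0,0],0]]' 80
```

```text
clock: 4.15
tcp_pos: [0.4801, -0.0561, 0.0769]
tool_rot: [0.001, 0.112, 0.994, 0.0]
contact_force: [-0.9, 1.5, 5.4]
opening: 0.284
grasp_force: 78.0
```

```bash
python3 -m creep '[[[0,0,0],[0,0,-0.01],0],[[0,0,0],[0,0,-0.03],0],[[0,0,0],[0,0,-0.03],0],[[0,0,0],[0,0,-0.03],0],[[0,0,0],[0,0,-0.03],0],[[0,0,0],[0,0,-0.015],0],[[0,0,0],[-0.005,0.0375,0],0],[[0,0,0],[-0.005,0.0375,0],0],[[0,0,0],[-0.005,0.0375,0],0],[[0,0,0],[-0.005,0.0375,0],0],[[0,0,0],[-0.006,0.0375,0],0],[[0,0,0],[0,0,0],0],[[0,0,0],[0,0,0],0],[[0,0,0],[0,0,0],0]]'
python3 - <<'E'
from h import *
p,d=imaging.read_camera("side");a=cv2.resize(p[140:320,190:390],(667,600));
q,_=imaging.read_camera("top");cv2.imwrite("pics/s2.png",a);cv2.imwrite("pics/t2f.png",q);cv2.imwrite("pics/s2f.png",p)
s=manip.observe();print(s["tcp_pos"],s["tool_rot"],s["contact_force"])
E
```

```text
clock: 5.9
tcp_pos: [0.5463, 0.1192, 0.2211]
tool_rot: [-0.0, 0.113, 0.994, -0.0]
contact_force: [0.4, -0.1, -1.7]
opening: 0.288
grasp_force: 78.6
[0.54646794 0.11962662 0.22133029] [-7.38579444e-05  1.12925481e-01  9.93603447e-01 -1.42562458e-04] [ 0.21574062  0.35547314 -2.74531405]
```

View pics/s2.png

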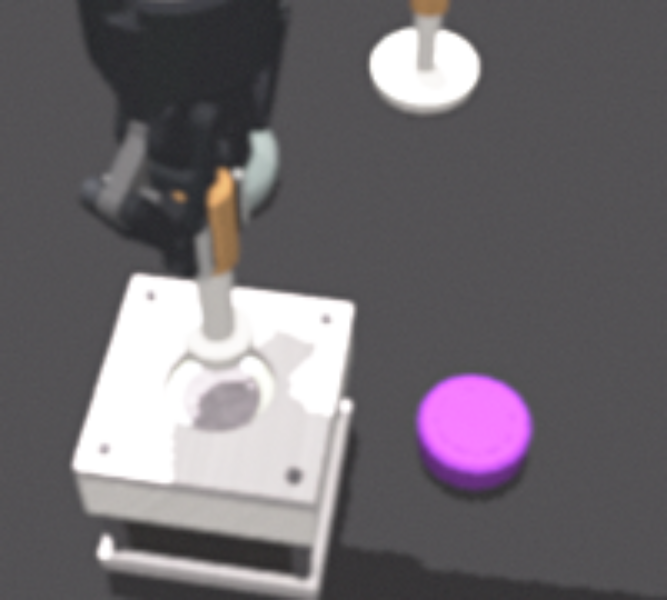

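The foot hangs centred over the hole (crop: foot (220,342), hole (220,390), offset upward as expected from its height). Now the push.

```bash
python3 -m creep '[[[0,0,0],[0,0.0015,0.02],0],[[0,0,0],[0,0,0.015],0],[[0,0,0],[0,0,0.007],0],[[0,0,0],[0,0,0.005],0],[[0,0,0],[0,0,0.005],0],[[0,0,0],[0,0,0.005],0],[[0,0,0],[0,0,0.005],0]]' 100; python3 -m creep '[[[0,0,0],[0,0,0.005],0],[[0,0,0],[0,0,0.005],0],[[0,0,0],[0,0,0.005],0],[[0,0,0],[0,0,0.005],0],[[0,0,0],[0,0,0],0],[[0,0,0],[0,0,0],0]]'
```

```text
clock: 6.88
tcp_pos: [0.5485, 0.1223, 0.1607]
tool_rot: [0.002, 0.112, 0.994, 0.001]
contact_force: [0.6, -1.1, 5.0]
opening: 0.286
grasp_force: 98.5
clock: 7.62
tcp_pos: [0.547, 0.1221, 0.1393]
tool_rot: [-0.0, 0.112, 0.994, -0.0]
contact_force: [-0.9, 0.6, -2.7]
opening: 0.283
grasp_force: 97.9
```

The force has fallen back to the rod's weight, so the cartridge is free. I'll pull out and look.

```bash
python3 -m creep '[[[0,0,0],[0,0,0],0],[[0,0,0],[0,0,-0.015],0],[[0,0,0],[0,0,-0.025],0],[[0,0,0],[0,0,-0.025],0],[[0,0,0],[0,0,-0.025],0],[[0,0,0],[0,0,0],0]]'
python3 - <<'E'
from h import *
p,d=imaging.read_camera("side");cv2.imwrite("pics/s3.png",cv2.resize(p[140:320,190:390],(667,600)))
E
```

```text
clock: 8.38
tcp_pos: [0.5487, 0.1225, 0.232]
tool_rot: [0.002, 0.112, 0.994, 0.001]
contact_force: [0.6, 0.1, -2.2]
opening: 0.28
grasp_force: 98.0
```

View pics/s3.png

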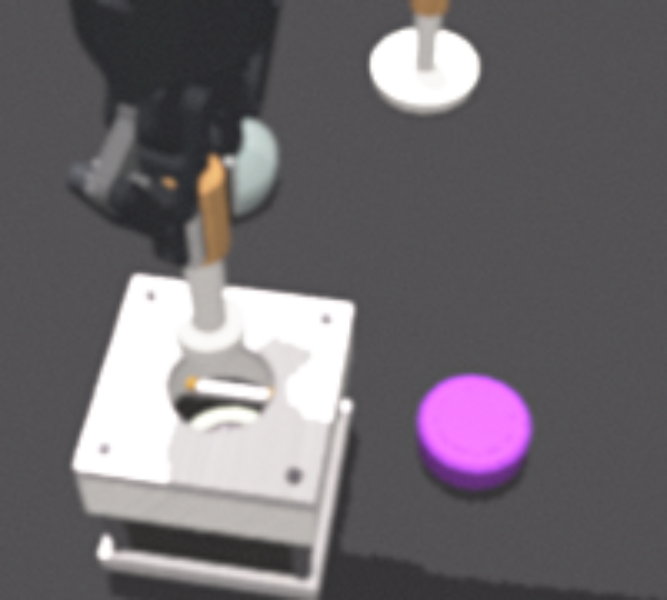

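The crop shows the pocket empty: the cartridge's white rim lies deep down at about (230,415), with a catch (orange tip) at (230,388). Next I return the rod to its old spot.

```bash
python3 -m creep '[[[0,0,0],[0.005,-0.0375,0],0],[[0,0,0],[0.005,-0.0375,0],0],[[0,0,0],[0.005,-0.0375,0],0],[[0,0,0],[0.005,-0.0375,0],0],[[0,0,0],[0.006,-0.038,0],0],[[0,0,0],[0,0,0.03],0],[[0,0,0],[0,0,0.03],0],[[0,0,0],[0,0,0.03],0],[[0,0,0],[0,0,0.03],0],[[0,0,0],[0,0,0.02],0],[[0,0,0],[0,0,0.008],0],[[0,0,0],[0,0,0],0],[[0,0,0],[0,0,0],0],[[0,0,0],[0,0,0],0]]'; python3 -m creep '[[[0,0,0],[0,0,0.003],0],[[0,0,0],[0,0,0.002],0],[[0,0,0],[0,0,0],0],[[0,0,0],[0,0,0],0]]'
```

```text
clock: 10.18
tcp_pos: [0.4804, -0.0553, 0.082]
tool_rot: [0.001, 0.112, 0.994, 0.0]
contact_force: [-0.3, 0.4, -1.2]
opening: 0.282
grasp_force: 98.2
clock: 10.68
tcp_pos: [0.4801, -0.0553, 0.0769]
tool_rot: [0.0, 0.112, 0.994, 0.0]
contact_force: [-1.5, -0.2, 8.0]
opening: 0.278
grasp_force: 99.7
```

```bash
python3 -m creep '[[[0,0,0],[0,0,0],0],[[0,0,0],[0,0,0],0.3],[[0,0,0],[0,0,0],0.4],[[0,0,0],[0,0,0],0.6],[[0,0,0],[0,0,0],0.8],[[0,0,0],[0,0,0],1],[[0,0,0],[0,0,0],1],[[0,0,0],[0,0,0],1],[[0,0,0],[0,0,-0.01],1],[[0,0,0],[0,0,-0.02],1],[[0,0,0],[0,0,-0.03],1],[[0,0,0],[0,0,-0.04],1],[[0,0,0],[0,0,-0.04],1],[[0,0,0],[0,0,-0.02],1],[[0,0,0],[0,0,0],1],[[0,0,0],[0,0,0],1]]' 20
python3 - <<'E'
from h import *
p,d=imaging.read_camera("side");cv2.imwrite("pics/s4.png",p)
E
```

```text
clock: 12.68
tcp_pos: [0.4792, -0.0552, 0.2357]
tool_rot: [-0.0, 0.112, 0.994, -0.0]
contact_force: [-0.2, 0.1, 0.1]
opening: 0.995
grasp_force: 0.0
```

View pics/s4.png

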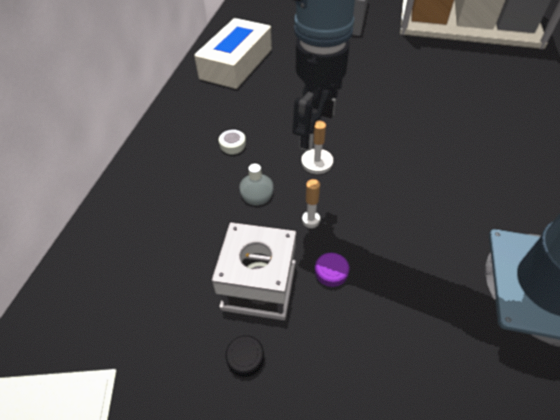

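The rod stands upright at (313,200), the lamp stands at (257,185), and the pocket at (257,258) is empty. A quick depth check in the hole will show how the cartridge lies.

```bash
python3 - <<'E'
from h import *
p,d=imaging.read_camera("top");c=imaging.camera_params("top");R=np.array(c["R"]);t=np.array(c["t"])
for v in(182,190,198):
    print([round(float((R.T@(np.array([(u-c["cx"])/c["fx"],(v-c["cy"])/c["fy"],1])*d[v,u]-t))[2]),3) for u in(203,207,211,215,219)])
E
```

```text
[0.005, 0.008, 0.038, 0.036, 0.037]
[0.037, 0.038, 0.041, 0.038, 0.037]
[0.038, 0.037, 0.039, 0.039, 0.039]
```

The cartridge lies flat, with its top at 38 mm as expected in the tray.

```bash
python3 -c "
from workcell import manip;print(manip.hand_in())"
```

```text
the job is handed in; nothing more can be done
None
```

I pushed the cartridge out and it lies flat in the tray. The narrow rod stands upright at its old spot, the lamp was not knocked over, and the job was handed in at about 12.7 s.

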